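Open the glass grinder's coolant tank for refilling

TASK

The coolant tank of the wet glass grinder needs topping up. Unscrew its slanting filler cap turn by turn, without forcing the thread, keep hold of it as it comes free so that it does not drop, and stand it right way up on the flat bottom of the empty white plate, where no glass grit gets into it. Leave the plate of offcuts, the jar and the loose piece of green glass where they are.

Things in the scene. Friction and masses are not known exactly. Their poses are not given: they have to be found in the camera images.
- grinder: Wet bench grinder for glass, fixed: grey basin 280 x 420 x 40 mm; at its left (+y) a white housing with slotted work table (top 120 mm high), bit and clear shield; at its right (-y) a white coolant tank, 170 x 136 mm, top 188 mm high, sloping down 30 deg to the front. Origin: centre of the basin on the bench; x to its back, y left, z up; its front (-x) faces roughly to the robot.
- neck: Filler neck fixed on the tank's slope. Origin: centre of its mouth (grinder frame: -68, -130, +199 mm); z out along the neck, leaning 30 deg to the grinder's front from upright. Mouth 39 mm wide, 46 mm off the slope; collar at its foot 62 mm wide, 10 mm high. Outside thread 48 mm wide, right-handed (turn the cap anticlockwise, seen from above, to undo), lead 8 mm a turn, ends 5 mm below the mouth.
- cap: Black screw cap on the filler neck, 58 mm in diameter, 48 mm tall, 70 to 130 g: solid round fluted head 20 mm tall over a hollow skirt 28 mm tall, 56 mm outside. Origin: centre of the skirt's open lower rim; z to the head's top, along the neck's z when screwed on. It starts screwed home: origin 28 mm below the mouth on the neck's axis, head 0 to 20 mm beyond the mouth.
- cap_grip (a point): Middle of the cap's head, on its axis, 38 mm above the cap's origin: the place to grip. The cap turns easily, with about 1 mm of play sideways and along the axis, climbs 8 mm a turn and leaves the thread after 1.75 turns from home (14 mm climb); until then it cannot be pulled off. Its skirt then still sleeves the neck by 14 mm: lift along the neck's z. Let go on the thread, it stays.
- plate: Empty white plate, 154 mm across the rim, 18 mm high, loose; flat bottom about 90 mm across. Origin: centre of the underside.
- plate_in (a point): Centre of the empty plate's flat bottom, upper face, 5 mm above the bench.
- scrap_plate: A like white plate, 154 mm, that holds small coloured glass offcuts; loose. The two plates stand side by side to the right of the grinder, in either order. Origin: centre of the underside.
- jar: Jar of glass grains, amber, 68 mm in diameter, 95 mm tall; loose, bystander. Origin: centre of the underside.
- offcut: Flat green glass offcut, 100 x 65 x 4 mm, lying on the bench; loose, bystander. Origin: middle of the underside.
Things that resemble listed ones, but are neither listed nor needed, are in the scene too. There is more than one size of the cap; the one meant has the size given above.

How it is judged:
By the outcome, as a careful person would: the job done as asked, in the order asked, and still so for the second after the job is handed in, with the robot touching nothing.
It also fails if it takes over 72 s, if anything falls off the work surface, if the arm or the gripper's body presses on something with over 40 N, if the wrist force passes 120 N, or if a joint passes its speed limit or range.

ROBOT

A 6-joint arm with a two-finger parallel gripper is mounted at the origin on the work surface. World frame = base frame: x ahead of the robot, y to its left, z up, the work surface at z = 0. Lengths are in m, angles in degrees, forces in N, time in s.
With the tool pointing down it reaches from about 0.25 to 0.725 m from the base axis. Payload 9.7 kg.
Tool frame: the origin (TCP) lies where the fingers leave the gripper's body, on its centre line; the fingertips stand 73 mm ahead of it and the grasp point (between the pads) lies 54 mm ahead of it; y points along the fingers, x is the direction in which the jaws open and shut, and the axes are right-handed (so a half turn about y gives the same grasp; the last joint's range is limited). The gripper opens to 85 mm and grips with 20 to 120 N. Pads are 22 mm wide; open, the fingers measure 114 mm over their backs; the gripper's body (76 mm by 85 mm) begins 54 mm behind the grasp point. The pads swing forward as they close: fully open they stand 13 mm farther back than shut.
Start: joints at [-66.52, 4.979, 10.078, 95.1, 0, 90], TCP at [0.219, -0.504, 0.304] pointing down, gripper open.
Joint ranges: [-179.16, 179.16], [-48.56, 103.87], [-65.8, 70.77], [-126.05, 130.52], [-82.76, 87.17], [-180, 180]. Speed limits (degrees/s): [127.2, 127.2, 147.25, 180, 180, 180].

INTERFACE

Orientations are given as [roll, pitch, yaw] about the fixed x, y, z axes, in that order (R = Rz(yaw) Ry(pitch) Rx(roll)).
In Python, from workcell import sensors, imaging, bot, models gives the robot as it stands.
- The arm moves only by the tool arm_command, never from a script. Its argument "rows" is one flat list of numbers, 7 for each row, row after row: the shift along the tool's x, y, z in cm, then the turn, a rotation vector about the tool's x, y, z in degrees, then the gripper's target within -1 to 1 (fully open at 1, half-way at 0, shut at -1). A call has 1 to 12 rows; each row is the pose to reach, as a shift and turn from the pose commanded when the call began, along the tool's axes at that moment; what a row does not reach only later rows make up. A row lasts 1/12 s, in which the tool goes at most 41.7 mm and 7.16 degrees, less where a joint would pass 70% of its speed; a pose out of reach is approached as far as the arm can. A call with a gripper value outside its range is refused whole. The fingers move at their own pace and stop on an object; "force" is the grip in N (left out, the last holds). Time passes only in rows, so rows that repeat a pose let the fingers close. It gives the time, the measured TCP pose, the force and the opening at its end, in the units of the state.
- sensors.get_obs(): the state, without advancing time (a new reading comes with each control period).
- imaging.camera(name): name is "scene" or "top"; returns a dict with "pixels" (480x640x3 uint8, blue, green, red), "z_map" (480x640 float32, m along the optical axis (not along the pixel's ray), 0 where there is no reading), "camera_matrix" (3x3 intrinsics, pixels), "D" ([k1, k2, p1, p2, k3] as OpenCV has them; the pictures are not rectified), "world_from_camera" (4x4, takes a point from camera to world coordinates). Camera axes: x right, y up, looking along -z (the intrinsics and any distortion apply to the point x, -y, -z); pixel columns grow to the right and rows downward; lengths in m; the calibration is good to about 2 mm. A picture is of the moment at which its call begins.
- bot.job_done(): hands the job in, once; it reports no verdict.
Trained networks look in the newest picture that a camera, given by its name, has taken for a name from the list of things; names that differ only in an ending like _2 or _b are one class to them, and where a whole thing is asked for, a point or a joint stands for the part that bears it (a point fixed in the world has none). Each returns a list of dicts, best first, with "conf" (0 to 1); they miss things now and then, are a little off and sometimes report something else, mostly with a low value. They report only what shows in the picture. A call takes as long as a camera call. They do not tell look-alikes from the thing itself.
- models.search_frame(thing, camera): "extent" ([centre column, centre row, width, height] in pixels, round what is visible of it).
- models.spot_point(thing, camera): "location" ([column, row] in pixels: a listed point, or the origin of a listed thing).
The state is a dict: "time": time; "q": joint angles; "qd": joint speeds; "joint_efforts": joint torques, N m; "ee_pos": TCP position; "tcp_rot": TCP orientation; "wrist_force": force on the tool from outside, world axes, zero at the start; "torque": the same for the moment, N m; "opening": finger opening in m.
Only numpy, scipy, OpenCV 4.12 (cv2) and the standard library are available. Lean on these libraries where they do the work, as an engineer would, in place of code of your own. Each camera call takes 0.05 s, during which the arm holds its last target.

## Working session

There is one attempt and no reset: what is moved stays moved. The work goes in short steps, Python scripts to look and compute and a tool call to move; the robot and the scene stay as the last step left them, time stands still between calls to the robot, and variables do not carry over. Pictures are saved under pics/ and viewed, and the job is handed in when it is done.

Besides the shell and the picture viewer there is one more tool, called after "Emit:" by a JSON object that holds its "fn" and its "kwargs", one argument or row to a line. arm_command: Moves the arm, as the interface text tells. Its arguments: {"type":"object","properties":{"rows":{"type":"array","items":{"type":"number"}},"force":{"type":"number"}},"required":["rows"]}

```bash
ls; mkdir -p pics
python3 - <<'E'
from workcell import sensors, imaging, bot, models
import cv2,numpy as np,pickle
print(sensors.get_obs())
for n in("scene","top"):
    c=imaging.camera(n); cv2.imwrite(f"pics/{n}0.png",c["pixels"]); pickle.dump(c,open(f"{n}0.pkl","wb"))
    print(n,c["camera_matrix"],c["D"],c["world_from_camera"])
    for t in("grinder","neck","cap","plate","scrap_plate","jar","offcut"):
        print(t,[(np.round(d["extent"]),round(d["conf"],2)) for d in models.search_frame(t,n)][:3],[(np.round(d["location"]),round(d["conf"],2)) for d in models.spot_point(t,n)][:3])
    for t in("cap_grip","plate_in"):
        print(t,[(np.round(d["location"]),round(d["conf"],2)) for d in models.spot_point(t,n)][:3])
E
```

```text
pics
{'time': 0.0, 'q': array([-6.65212578e+01,  5.01222079e+00,  1.00345321e+01,  9.51006262e+01,
        1.20316811e-03,  9.00015138e+01]), 'qd': array([ 0.06351329,  0.00613277,  0.02728001, -0.04917876, -0.01980104,
        0.0204193 ]), 'joint_efforts': array([ 2.06992436e-04, -5.20387602e+01,  4.64805436e+01,  1.63968955e-02,
       -9.23987500e-05,  3.31535614e-05]), 'ee_pos': array([ 0.21907461, -0.50433756,  0.30317296]), 'tcp_rot': array([-8.99987989e+01,  7.83149499e-02, -6.65227715e+01]), 'wrist_force': array([ 0.01663049,  0.7399872 , -0.34627856]), 'torque': array([ 0.00503163, -0.03778177,  0.01495929]), 'opening': 0.0855108216343353}
scene [[489.12640565   0.         316.2046564 ]
 [  0.         489.12640565 249.17551513]
 [  0.           0.           1.        ]] [0.04684501 0.         0.         0.         0.        ] [[-0.68860194 -0.57006544  0.448166    0.9763736 ]
 [ 0.72489919 -0.52525029  0.44568296  0.37110714]
 [-0.01866913  0.63177332  0.77492834  0.85546668]
 [ 0.          0.          0.          1.        ]]
grinder [(array([424., 374., 308., 212.]), 0.88
[... 1533 characters left out ...]
 30.,  32.]), 0.57), (array([200., 306.,  21.,  20.]), 0.55)] [(array([237., 228.]), 0.93), (array([200., 304.]), 0.74), (array([260., 318.]), 0.71)]
plate [(array([360., 268.,  60.,  63.]), 0.72)] [(array([198., 221.]), 0.66), (array([357., 267.]), 0.61)]
scrap_plate [(array([452., 271.,  56.,  62.]), 0.71), (array([360., 269.,  66.,  62.]), 0.49)] [(array([452., 269.]), 0.76), (array([359., 268.]), 0.68)]
jar [(array([352., 175.,  26.,  33.]), 0.59)] [(array([351., 186.]), 0.72)]
offcut [(array([313., 317.,  37.,  39.]), 0.69)] [(array([312., 319.]), 0.89)]
cap_grip [(array([231., 236.]), 0.67), (array([258., 313.]), 0.6), (array([195., 306.]), 0.56)]
plate_in [(array([357., 266.]), 0.79)]
```

View pics/scene0.png

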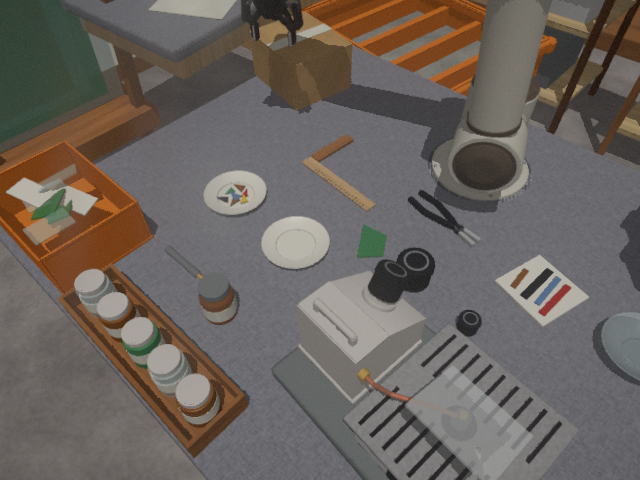

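View pics/top0.png

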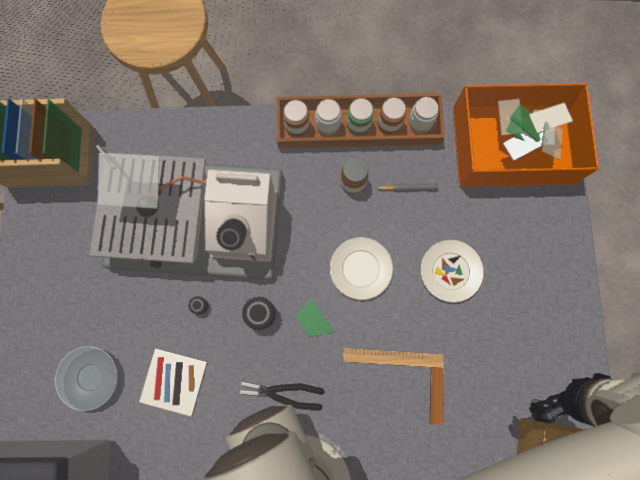

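```bash
cat > h.py <<'E'
import cv2,numpy as np,pickle
def world(c):
    K=c["camera_matrix"];D=np.array(c["D"]);h,w=c["z_map"].shape
    u,v=np.meshgrid(np.arange(w),np.arange(h))
    p=cv2.undistortPoints(np.stack([u,v],-1).reshape(-1,1,2).astype(float),K,D).reshape(h,w,2)
    z=c["z_map"].astype(float)
    P=np.stack([p[...,0]*z,-p[...,1]*z,-z],-1)
    T=c["world_from_camera"]; W=P@T[:3,:3].T+T[:3,3]; W[z<=0]=np.nan; return W
def proj(c,X):
    T=np.linalg.inv(c["world_from_camera"]); X=np.atleast_2d(X); P=X@T[:3,:3].T+T[:3,3]
    P=P*[1,-1,-1]
    return cv2.projectPoints(P,np.zeros(3),np.zeros(3),c["camera_matrix"],np.array(c["D"]))[0].reshape(-1,2)
def ray(c,u,v,zw):
    p=cv2.undistortPoints(np.array([[[u,v]]],float),c["camera_matrix"],np.array(c["D"])).ravel()
    T=c["world_from_camera"]; d=T[:3,:3]@[p[0],-p[1],-1]; o=T[:3,3]
    return o+d*(zw-o[2])/d[2]
E
python3 - <<'E'
from h import *
for n,r in(("scene",(230,420,270,450)),("top",(140,330,80,330))):
    c=pickle.load(open(n+"0.pkl","rb"));W=world(c)
    y0,y1,x0,x1=r
    im=cv2.resize(c["pixels"][y0:y1,x0:x1],None,fx=3,fy=3,interpolation=cv2.INTER_CUBIC);cv2.imwrite(f"pics/{n}crop.png",im)
    print(n,np.isfinite(W[...,2]).mean())
c=pickle.load(open("top0.pkl","rb"));W=world(c)
for (u,v) in[(231,236),(231,225),(240,255),(222,255),(265,200),(220,200),(240,270),(361,268),(150,240),(259,314),(300,400)]: print("top",u,v,np.round(W[v,u],4))
c=pickle.load(open("scene0.pkl","rb"));W=world(c)
for (u,v) in[(390,268),(396,270),(380,310),(360,320),(320,345),(297,243)]: print("sc",u,v,np.round(W[v,u],4))
E
```

```text
scene 0.99595703125
top 0.9958723958333333
top 231 236 [0.5504 0.1248 0.2178]
top 231 225 [0.5714 0.1232 0.2283]
top 240 255 [0.5327 0.1258 0.0835]
top 222 255 [0.5369 0.1711 0.0653]
top 265 200 [0.6341 0.0564 0.1889]
top 220 200 [0.6373 0.1544 0.1865]
top 240 270 [0.5037 0.1321 0.0401]
top 361 268 [ 0.5059 -0.1606  0.0064]
top 150 240 [0.5668 0.3266 0.1172]
top 259 314 [0.3967 0.0847 0.0614]
top 300 400 [ 0.1953 -0.0044 -0.0014]
sc 390 268 [0.5566 0.1207 0.2203]
sc 396 270 [0.5508 0.1288 0.2166]
sc 380 310 [0.6033 0.1426 0.1719]
sc 360 320 [0.6488 0.1374 0.1901]
sc 320 345 [0.7014 0.0999 0.133 ]
sc 297 243 [ 0.5032 -0.16    0.009 ]
```

Run:
```python
from h import *
# tank slope plane, from top view: robust fit
for n,roi in(("top",(205,250,280,275)),("scene",(300,270,420,370))):
    c=pickle.load(open(n+"0.pkl","rb"));W=world(c)
    import itertools
    X=W[roi[1]:roi[3],roi[0]:roi[2]].reshape(-1,3); X=X[np.isfinite(X).all(1)&(X[:,2]>.1)&(X[:,2]<.2)]
    rng=np.random.default_rng(0);best=0
    for i in range(800):
        a=X[rng.choice(len(X),3,False)];nn=np.cross(a[1]-a[0],a[2]-a[0]);nn/=np.linalg.norm(nn)+1e-12
        if nn[2]<0:nn=-nn
        if abs(np.degrees(np.arccos(min(1,nn[2])))-30)>8: continue
        m=abs((X-a[0])@nn)<.003
        if m.sum()>best:best=m.sum();M=m
    Y=X[M];mu=Y.mean(0);nn=np.linalg.svd(Y-mu)[2][2];nn*=np.sign(nn[2])
    print(n,best,len(X),mu,nn,"tilt",np.degrees(np.arccos(nn[2])),"dir yaw",np.degrees(np.arctan2(nn[1],nn[0])))
```

```text
top 109 250 [0.53343961 0.10803641 0.12997727] [-0.79391042  0.04615071  0.60628076] tilt 52.67893890680986 dir yaw 176.6730898052498
scene 2437 8058 [0.60471865 0.12865708 0.17005596] [-0.48095002  0.04747368  0.87546178] tilt 28.900326016907275 dir yaw 174.36270162039537
```

View pics/scenecrop.png

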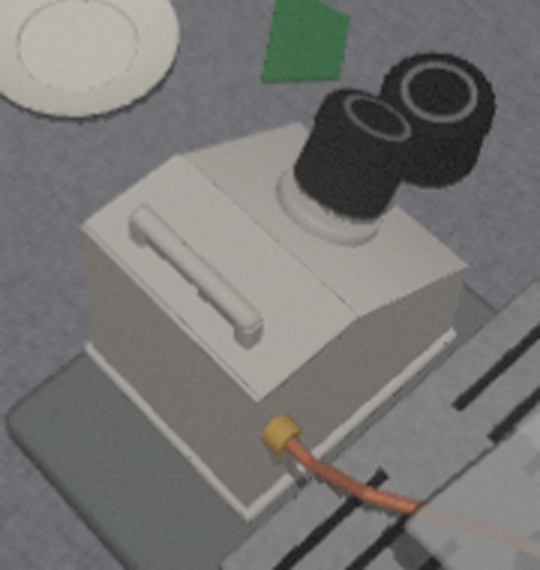

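View pics/topcrop.png

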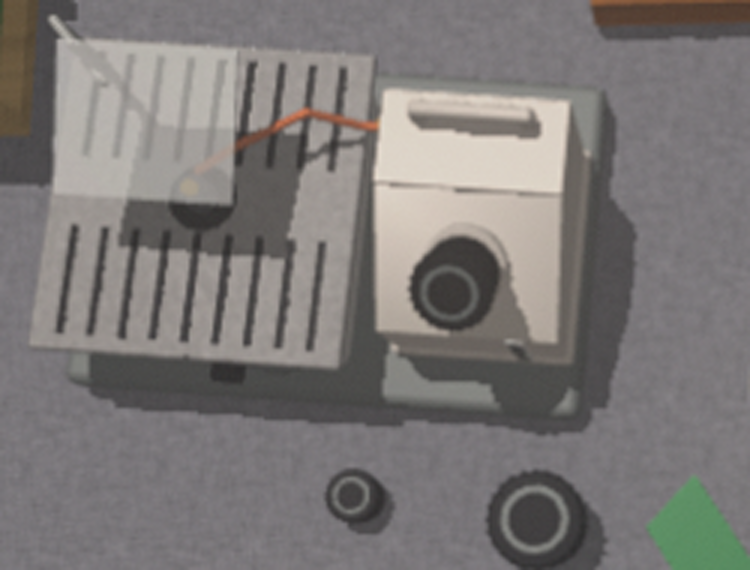

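Run:
```python
from h import *
c=pickle.load(open("top0.pkl","rb"));s=pickle.load(open("scene0.pkl","rb"))
f=lambda c,x,y,o,z: ray(c,o[0]+x/3-.33,o[1]+y/3-.33,z)
ot=(80,140);os=(270,230)
z=.188
print("top")
a=f(c,375,183,ot,z);b=f(c,560,193,ot,z);d=f(c,383,88,ot,z);e=f(c,570,100,ot,z)
print(a,b,d,e)
yw=lambda p:np.degrees(np.arctan2(p[1],p[0]))
print("break",yw(a-b)-90,"back",yw(d-e)-90,"sides",yw(d-a),yw(e-b), np.linalg.norm(a-b))
print("scene")
a=f(s,355,318,os,z);b=f(s,180,155,os,z);d=f(s,258,398,os,z);e=f(s,84,228,os,z)
print(a,b,d,e)
print("break",yw(a-b)-90,"back",yw(d-e)-90,"sides",yw(d-a),yw(e-b))
# cap top centre
print("captop top", f(c,447,292,ot,.2163), "scene",f(s,378,117,os,.2163))
# black cloud
for n,c,roi in(("top",c,(210,212,256,256)),("scene",s,(366,258,412,306))):
    W=world(c);x0,y0,x1,y1=roi
    P=W[y0:y1,x0:x1].reshape(-1,3);G=c["pixels"][y0:y1,x0:x1].reshape(-1,3).max(1)
    P=P[(P[:,2]>.15)&(P[:,2]<.25)&(G<110)]
    print(n,len(P),P.min(0),P.max(0),P.mean(0))
    np.save(f"cap_{n}.npy",P)
```

```text
top
[0.63627395 0.18744852 0.188     ] [0.62526876 0.05363516 0.188     ] [0.70806639 0.18279222 0.188     ] [0.69514525 0.04591814 0.188     ]
break -4.701587365863247 back -5.392832661372481 sides -3.7108765724659434 -6.30209221628714 0.1342651474477021
scene
[0.63972439 0.1857687  0.188     ] [0.6253544  0.05149391 0.188     ] [0.70708678 0.17845105 0.188     ] [0.69564861 0.04609015 0.188     ]
break -6.108503146118281 back -4.939032335734211 sides -6.199792779353319 -4.395875068485609
captop top [0.54868639 0.12986026 0.2163    ] scene [0.54883052 0.12664774 0.2163    ]
top 723 [0.52492478 0.09722546 0.15511594] [0.59307092 0.15738048 0.23145459] [0.5550828  0.1241266  0.21371334]
scene 1327 [0.5273336  0.09716785 0.15971546] [0.59761731 0.15656741 0.2299087 ] [0.57113871 0.1311928  0.2085056 ]
```

Run:
```python
from h import *
from scipy.optimize import least_squares
P=np.vstack([np.load("cap_top.npy"),np.load("cap_scene.npy")])
def res(p,free=True,Q=P):
    x,y,z,yaw,t=p; a=np.array([-np.sin(t)*np.cos(yaw),-np.sin(t)*np.sin(yaw),np.cos(t)])
    d=Q-np.array([x,y,z]); h=d@a; r=np.linalg.norm(d-np.outer(h,a),axis=1)
    # top disc at h=0, side r=.029
    e1=np.where(r<.029,np.abs(h),np.hypot(h,r-.029)); R=np.where(h<-.02,.028,.029)
    e2=np.where(h<0,r-R,9)
    return np.where(np.abs(e1)<np.abs(e2),e1*np.sign(h),e2)
for Q in(P,np.load("cap_top.npy"),np.load("cap_scene.npy")):
  s=least_squares(lambda p:res(p,Q=Q),[.5488,.128,.2163,np.radians(-5.3),np.radians(30)],loss="soft_l1",f_scale=.002)
  print(s.x[:3],np.degrees(s.x[3:]),np.median(abs(res(s.x,Q=Q))))
  s=least_squares(lambda p:res([p[0],p[1],p[2],np.radians(-5.3),np.radians(30)],Q=Q),[.5488,.128,.2163],loss="soft_l1",f_scale=.002)
  print(s.x[:3],np.median(abs(res([*s.x,np.radians(-5.3),np.radians(30)],Q=Q))))
c=pickle.load(open("top0.pkl","rb"));s=pickle.load(open("scene0.pkl","rb"))
# predicted mouth from yaw + tank corner; plate centre
for n,c in(("top",c),("scene",s)):
    W=world(c); hsv=c["pixels"].astype(int)
    mx=hsv.max(2);
    m=(mx>110)&((hsv.max(2)-hsv.min(2))<45)&(W[...,2]<.03)&(W[...,2]>.002)
    for cc in((.504,-.161),):
        q=m&(np.hypot(W[...,0]-cc[0],W[...,1]-cc[1])<.1)
        pts=W[q]; (x,y),r=cv2.minEnclosingCircle(pts[:,:2].astype(np.float32)); print(n,q.sum(),x,y,r,pts[:,:2].mean(0))
        k=np.zeros(q.shape,np.uint8);k[q]=255
        ct=max(cv2.findContours(k,0,1)[0],key=cv2.contourArea);e=cv2.fitEllipse(ct);print(e, ray(c,*e[0],.018))
```

```text
[0.54935513 0.1269569  0.21584037] [-6.13935388 29.28301901] 0.0008132274063076005
[0.54908409 0.12680343 0.21565878] 0.0008320703050186969
[0.54885347 0.12744824 0.21555883] [-4.37915671 29.99038194] 0.001071007738400138
[0.54888548 0.12765888 0.21557575] 0.0010803214601451706
[0.54960096 0.12676857 0.21595849] [-6.66189023 28.9581552 ] 0.0006788363991141917
[0.54921983 0.12652386 0.21567957] 0.0006914758514455048
top 3283 0.5040943026542664 -0.16103599965572357 0.10004331916570663 [ 0.50547785 -0.15936069]
((360.9171447753906, 266.59393310546875), (62.93080139160156, 64.58783721923828), 60.98060989379883) [ 0.50779649 -0.15958871  0.018     ]
scene 2899 0.5043818354606628 -0.16060905158519745 0.09974269568920135 [ 0.50577733 -0.16341667]
((295.0255126953125, 242.2381134033203), (51.04439163208008, 68.26644134521484), 83.91577911376953) [ 0.50963894 -0.15919593  0.018     ]
```

```bash
cat >> h.py <<'E'
from scipy.spatial.transform import Rotation as Ro
yaw=np.radians(-5.3);T30=np.radians(30)
A=np.array([-np.sin(T30)*np.cos(yaw),-np.sin(T30)*np.sin(yaw),np.cos(T30)])
C=np.array([.549,.1268,.2160]); G=C-.010*A
def cur():
    from workcell import sensors
    o=sensors.get_obs(); return o,np.array(o["ee_pos"]),Ro.from_euler("xyz",o["tcp_rot"],degrees=True)
def orient(y,xh):
    y=y/np.linalg.norm(y); x=xh-y*(xh@y); x/=np.linalg.norm(x); return Ro.from_matrix(np.stack([x,y,np.cross(x,y)],1))
def delta(p,R,pt,Rt):
    return np.round(100*R.inv().apply(pt-p),2),np.round((R.inv()*Rt).as_rotvec(degrees=True),2)
E
python3 - <<'E'
from h import *
o,p,R=cur()
pt=G+.15*A
Rt=orient(-A,np.array([np.cos(.2),np.sin(.2),0]))
print(pt,delta(p,R,pt,Rt),np.linalg.norm(pt-p)); 
print(delta(p,R,p+[0,0,.08],R))
E
```

```text
[0.47929927 0.13326594 0.33724356] (array([-48.13,  -3.34,  49.27]), array([ 11.68, -78.42, -30.39])) 0.6895698301581532
(array([ 0., -8., -0.]), array([0., 0., 0.]))
```

Emit:
{"fn": "arm_command", "kwargs": {
  "rows": [-4, -4, 4, 1, -7, -2, 1, -8, -8, 8, 2, -13, -5, 1, -12, -10, 12, 3, -20, -8, 1, -16, -10, 16, 4, -26, -10, 1, -20, -10, 20, 5, -33, -13, 1, -24, -10, 24, 6, -39, -15, 1, -28, -10, 28, 7, -46, -18, 1, -32, -9, 32, 8, -52, -20, 1, -36, -8, 36, 9, -59, -23, 1, -40, -7, 41, 10, -65, -25, 1, -44, -6, 45, 11, -72, -28, 1, -48.1, -4, 49.3, 11.7, -78.4, -30.4, 1],
  "force": 50
}}

```text
time: 2.7
ee_pos: [0.3971, -0.0601, 0.379]
tcp_rot: [-100.8, -28.4, 16.7]
wrist_force: [0.2, -1.0, -0.3]
opening: 0.0853
```

Run:
```python
from h import *
o,p,R=cur()
print(o["time"],p,o["tcp_rot"],o["q"],o["wrist_force"])
pt=G+.15*A
print(delta(p,R,pt,orient(-A,np.array([np.cos(.2),np.sin(.2),0]))))
```

```text
2.7 [ 0.39710968 -0.06010531  0.3789524 ] [-100.82176965  -28.38486413   16.68506055] [ -9.83345973 -38.0552165  -19.83594201  78.08339042   2.32000389
  66.85059976] [ 0.19786235 -0.97358953 -0.29413277]
(array([ 9.83,  6.84, 17.76]), array([0.03, 0.06, 0.22]))
```

Emit:
{"fn": "arm_command", "kwargs": {
  "rows": [2, 1.4, 3.5, 0, 0, 0, 1, 4, 2.8, 7, 0, 0, 0, 1, 6, 4.2, 10.6, 0, 0, 0, 1, 7.8, 5.6, 14.2, 0, 0, 0, 1, 9.8, 6.8, 17.8, 0, 0, 0.2, 1, 9.8, 6.8, 17.8, 0, 0, 0.2, 1, 9.8, 6.8, 17.8, 0, 0, 0.2, 1, 9.8, 6.8, 17.8, 0, 7, 0.2, 1]
}}

```text
time: 3.37
ee_pos: [0.4794, 0.1315, 0.3362]
tcp_rot: [-96.9, -29.0, 8.6]
wrist_force: [0.2, -0.6, -0.5]
opening: 0.0854
```

Run:
```python
from h import *
o,p,R=cur()
print(o["time"],p,o["tcp_rot"],o["q"],o["wrist_force"])
pt=G+.15*A
print(delta(p,R,pt,orient(-A,np.array([np.cos(.2),np.sin(.2),0]))))
```

```text
3.3667 [0.47940676 0.13146565 0.33620961] [-96.93203146 -28.95660428   8.6183443 ] [ 20.69339066 -24.50463404 -16.62524565  70.7665224  -12.62453481
 100.81134358] [ 0.22610958 -0.59232236 -0.45453437]
(array([ 0.06, -0.1 ,  0.17]), array([ 0.01, -7.02, -0.31]))
```

Emit:
{"fn": "arm_command", "kwargs": {
  "rows": [0, 0, 0.1, 0, 6.5, 0, 1, 0.1, 0, 0.2, 0, 13, 0, 1, 0.1, 0, 0.2, 0, 19.5, 0, 1, 0.1, 0, 0.2, 0, 26, 0, 1, 0.1, 1, 0.2, 0, 32.5, 0, 1, 0.1, 2, 0.2, 0, 39, 0, 1, 0.1, 3, 0.2, 0, 45.5, 0, 1, 0.1, 4, 0.2, 0, 52, 0, 1, 0.1, 5, 0.2, 0, 58, 0, 1, 0.1, 6, 0.2, 0, 64, 0, 1, 0.1, 7, 0.2, 0, 68, 0, 1, 0.1, 7, 0.2, 0, 70, 0, 1]
}}

```text
time: 4.37
ee_pos: [0.5148, 0.1282, 0.2747]
tcp_rot: [-64.2, -15.2, -67.2]
wrist_force: [-1.3, 0.5, -1.3]
opening: 0.0853
```

Run:
```python
from h import *
from workcell import imaging
o,p,R=cur()
print(o["time"],p,o["tcp_rot"],o["q"],o["wrist_force"])
y=R.apply([0,1,0]); print("axis",y,-A,"lateral mm",R.inv().apply(G-p)*1000)
for n in("scene","top"):
    c=imaging.camera(n)
    (u,v)=proj(c,G)[0].astype(int); 
    im=c["pixels"][max(0,v-60):v+60,u-80:u+80]; cv2.imwrite(f"pics/{n}1.png",cv2.resize(im,None,fx=4,fy=4,interpolation=cv2.INTER_CUBIC))
```

```text
4.3667 [0.51477253 0.12815315 0.27471842] [-64.19278505 -15.19891482 -67.22320574] [ 18.67033178 -21.27476669 -21.30359102  62.5296714  -11.78513474
 169.50503508] [-1.30954315  0.49928583 -1.29503864]
axis [ 0.49277078 -0.04907774 -0.86877404] [ 0.49786235 -0.04618529 -0.8660254 ] lateral mm [-1.40238    77.94553747  1.68059407]
```

View pics/scene1.png

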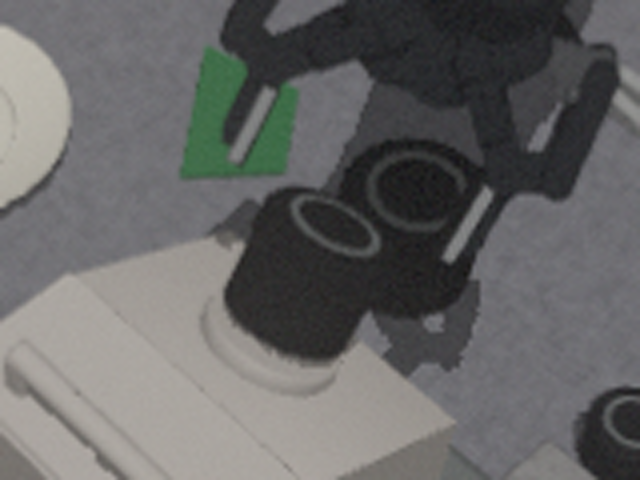

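View pics/top1.png

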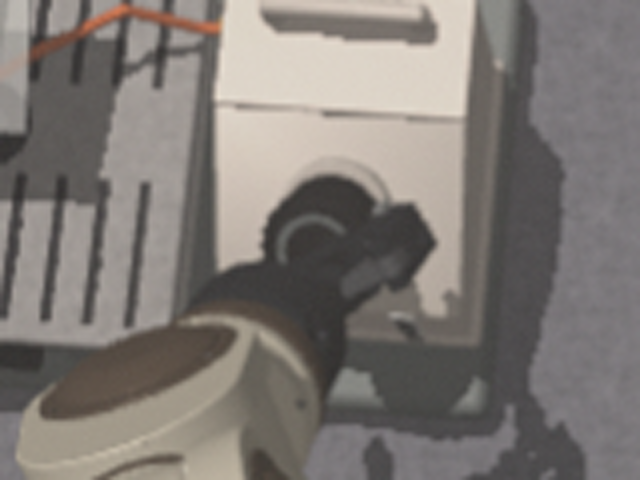

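Emit:
{"fn": "arm_command", "kwargs": {
  "rows": [-0.14, 0.7, 0.17, 0, 0, 0, 1, -0.14, 1.4, 0.17, 0, 0, 0, 1, -0.14, 2.1, 0.17, 0, 0, 0, 1, -0.14, 2.8, 0.17, 0, 0, 0, 1, -0.14, 2.8, 0.17, 0, 0, 0, 1, -0.14, 2.8, 0.17, 0, 0, 0, 0.7],
  "force": 40
}}

```text
time: 4.97
ee_pos: [0.5295, 0.1306, 0.2512]
tcp_rot: [-64.2, -15.3, -66.9]
wrist_force: [0.0, -0.1, 0.0]
opening: 0.0751
```

```bash
cat > st.py <<'E'
from h import *
o,p,R=cur()
print(round(o["time"],2),"q",np.round(o["q"],1),"Ftool",np.round(R.inv().apply(o["wrist_force"]),1),"Mtool",np.round(R.inv().apply(o["torque"]),2),"open",round(o["opening"],4))
print("axis err deg",np.round(R.inv().apply(np.cross(R.apply([0,1,0]),-A))*57.3,2),"grip pt in tool mm",np.round(R.inv().apply(G-p)*1000,1))
E
python3 st.py
```

```text
4.97 q [ 18.3 -19.4 -22.5  59.3 -11.6 168.9] Ftool [0.1 0.  0. ] Mtool [-0.39  0.03  0.21] open 0.0751
axis err deg [ 0.33 -0.   -0.06] grip pt in tool mm [ 1.5 50.4 -1.1]
```

Emit:
{"fn": "arm_command", "kwargs": {
  "rows": [0.14, 0, -0.1, 0.3, 0, 0, 0.7, 0.14, 0, -0.1, 0.3, 0, 0, 0.5, 0.14, 0, -0.1, 0.3, 0, 0, 0.4]
}}

```text
time: 5.22
ee_pos: [0.5293, 0.129, 0.2524]
tcp_rot: [-63.8, -15.3, -66.9]
wrist_force: [-0.2, 1.5, 0.1]
opening: 0.0595
```

```bash
python3 st.py
```

```text
5.22 q [ 18.1 -19.8 -22.9  59.  -11.4 168.6] Ftool [-1.4 -0.2  0.5] Mtool [-0.38  0.04  0.35] open 0.0595
axis err deg [-0.09  0.   -0.05] grip pt in tool mm [-0.2 51.4 -1.1]
```

Emit:
{"fn": "arm_command", "kwargs": {
  "rows": [0, 0.1, -0.1, 0, 0, 0, 0.4, 0, 0.1, -0.1, 0, 0, 0, 0.1, 0, 0.1, -0.1, 0, 0, 0, -0.3, 0, 0.1, -0.1, 0, 0, 0, -1, 0, 0.1, -0.1, 0, 0, 0, -1],
  "force": 40
}}

```text
time: 5.63
ee_pos: [0.529, 0.1286, 0.2512]
tcp_rot: [-63.8, -15.3, -66.9]
wrist_force: [-4.8, 0.4, 5.2]
opening: 0.0571
```

```bash
python3 st.py
```

```text
5.63 q [ 18.1 -19.9 -23.   58.8 -11.4 168.6] Ftool [-0.8 -6.9 -1.4] Mtool [-0.7   0.    0.48] open 0.0571
axis err deg [-0.09  0.   -0.05] grip pt in tool mm [-0.1 50.6 -0.2]
```

Emit:
{"fn": "arm_command", "kwargs": {
  "rows": [0, -0.02, 0, 0, -6, 0, -1, 0, -0.03, 0, 0, -12, 0, -1, 0, -0.05, 0, 0, -18, 0, -1, 0, -0.06, 0, 0, -24, 0, -1, 0, -0.07, 0, 0, -30, 0, -1]
}}

```text
time: 6.05
ee_pos: [0.5288, 0.1287, 0.2513]
tcp_rot: [-74.9, -26.2, -36.6]
wrist_force: [0.4, 1.4, -0.3]
opening: 0.0567
```

```bash
python3 st.py
```

```text
6.05 q [ 18.1 -19.9 -23.   58.9 -11.4 138.3] Ftool [-0.6  0.3  1.3] Mtool [-0.01  0.07  0.39] open 0.0567
axis err deg [-0.08 -0.   -0.01] grip pt in tool mm [-0.  50.7 -0.1]
```

Emit:
{"fn": "arm_command", "kwargs": {
  "rows": [0, -0.02, 0, 0, -7, 0, -1, 0, -0.03, 0, 0, -14, 0, -1, 0, -0.05, 0, 0, -21, 0, -1, 0, -0.06, 0, 0, -28, 0, -1, 0, -0.08, 0, 0, -35, 0, -1, 0, -0.09, 0, 0, -42, 0, -1, 0, -0.11, 0, 0, -49, 0, -1, 0, -0.12, 0, 0, -56, 0, -1, 0, -0.14, 0, 0, -63, 0, -1, 0, -0.16, 0, 0, -70, 0, -1, 0, -0.17, 0, 0, -77, 0, -1, 0, -0.19, 0, 0, -84, 0, -1]
}}

```text
time: 7.05
ee_pos: [0.5277, 0.1285, 0.2525]
tcp_rot: [-115.6, -16.1, 54.7]
wrist_force: [1.5, 0.4, -0.5]
opening: 0.0571
```

```bash
python3 st.py
```

```text
7.05 q [ 18.1 -20.  -22.9  59.1 -11.4  54.3] Ftool [ 1.   1.2 -0.5] Mtool [ 0.37 -0.02  0.16] open 0.0571
axis err deg [-0.03 -0.    0.03] grip pt in tool mm [ 0.3 52.3 -0.1]
```

Emit:
{"fn": "arm_command", "kwargs": {
  "rows": [0, -0.03, 0, 0, -7, 0, -1, 0, -0.05, 0, 0, -14, 0, -1, 0, -0.07, 0, 0, -21, 0, -1, 0, -0.08, 0, 0, -28, 0, -1, 0, -0.1, 0, 0, -35, 0, -1, 0, -0.11, 0, 0, -42, 0, -1, 0, -0.13, 0, 0, -49, 0, -1, 0, -0.14, 0, 0, -56, 0, -1, 0, -0.16, 0, 0, -63, 0, -1, 0, -0.18, 0, 0, -70, 0, -1, 0, -0.19, 0, 0, -77, 0, -1, 0, -0.2, 0, 0, -84, 0, -1]
}}

```text
time: 8.05
ee_pos: [0.5266, 0.1286, 0.254]
tcp_rot: [-110.2, 22.6, 130.9]
wrist_force: [0.6, 0.1, -0.9]
opening: 0.057
```

```bash
python3 st.py
```

```text
8.05 q [ 18.2 -20.1 -22.9  59.4 -11.4 -29.7] Ftool [ 0.   1.1 -0.2] Mtool [ 0.36  0.02 -0.38] open 0.057
axis err deg [ 0.01 -0.    0.05] grip pt in tool mm [-0.2 54.2 -0.4]
```

Emit:
{"fn": "arm_command", "kwargs": {
  "rows": [0, -0.03, 0, 0, -7, 0, -1, 0, -0.05, 0, 0, -14, 0, -1, 0, -0.06, 0, 0, -21, 0, -1, 0, -0.08, 0, 0, -28, 0, -1, 0, -0.1, 0, 0, -35, 0, -1, 0, -0.11, 0, 0, -42, 0, -1, 0, -0.13, 0, 0, -49, 0, -1, 0, -0.14, 0, 0, -56, 0, -1, 0, -0.16, 0, 0, -63, 0, -1, 0, -0.18, 0, 0, -70, 0, -1, 0, -0.19, 0, 0, -77, 0, -1, 0, -0.2, 0, 0, -84, 0, -1]
}}

```text
time: 9.05
ee_pos: [0.5258, 0.1287, 0.256]
tcp_rot: [-68.1, 21.0, -136.9]
wrist_force: [1.0, 0.5, -0.4]
opening: 0.057
```

Emit:
{"fn": "arm_command", "kwargs": {
  "rows": [0, -0.02, 0, 0, -7, 0, -1, 0, -0.03, 0, 0, -14, 0, -1, 0, -0.05, 0, 0, -21, 0, -1, 0, -0.06, 0, 0, -28, 0, -1, 0, -0.08, 0, 0, -35, 0, -1, 0, -0.08, 0, 0, -40, 0, -1, 0, -0.08, 0, 0, -40, 0, -1]
}}

```text
time: 9.63
ee_pos: [0.5254, 0.1289, 0.2568]
tcp_rot: [-60.1, 3.0, -100.3]
wrist_force: [1.0, 1.7, -0.2]
opening: 0.0569
```

```bash
python3 st.py
python3 - <<'E'
from h import *
from workcell import imaging
c=imaging.camera("scene")
(u,v)=proj(c,G)[0].astype(int); 
im=c["pixels"][max(0,v-60):v+60,u-80:u+80]; cv2.imwrite(f"pics/scene2.png",cv2.resize(im,None,fx=4,fy=4,interpolation=cv2.INTER_CUBIC))
E
```

```text
9.63 q [  18.3  -20.3  -22.7   59.7  -11.5 -153.5] Ftool [-1.8  0.6  0.5] Mtool [-0.39  0.03  0.27] open 0.0569
axis err deg [ 0.   -0.   -0.06] grip pt in tool mm [-0.1 57.2  0.1]
```

View pics/scene2.png

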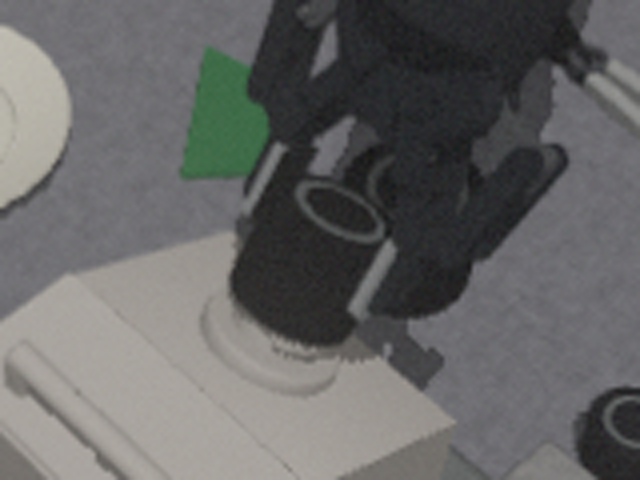

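Emit:
{"fn": "arm_command", "kwargs": {
  "rows": [0, 0, 0, 0, 0, 0, 0.7, 0, 0, 0, 0, 0, 0, 0.7, 0, 0, 0, 0, 0, 0, 0.7, 0, 0, 0, 0, 7, 0, 0.7, 0, 0, 0, 0, 14, 0, 0.7, 0, 0, 0, 0, 21, 0, 0.7, 0, 0, 0, 0, 28, 0, 0.7, 0, 0, 0, 0, 35, 0, 0.7, 0, 0, 0, 0, 42, 0, 0.7, 0, 0, 0, 0, 49, 0, 0.7, 0, 0, 0, 0, 56, 0, 0.7, 0, 0, 0, 0, 63, 0, 0.7]
}}

```text
time: 10.68
ee_pos: [0.5253, 0.1288, 0.2571]
tcp_rot: [-78.6, 28.0, -161.9]
wrist_force: [-0.1, -0.1, -0.4]
opening: 0.0723
```

```bash
python3 st.py
```

```text
10.68 q [ 18.3 -20.3 -22.7  59.7 -11.5 -89.8] Ftool [0.3 0.3 0. ] Mtool [-0.13 -0.   -0.41] open 0.0723
axis err deg [ 0.05 -0.   -0.04] grip pt in tool mm [-0.1 57.5 -0.1]
```

Emit:
{"fn": "arm_command", "kwargs": {
  "rows": [0, 0, 0, 0, 7, 0, 0.7, 0, 0, 0, 0, 14, 0, 0.7, 0, 0, 0, 0, 21, 0, 0.7, 0, 0, 0, 0, 28, 0, 0.7, 0, 0, 0, 0, 35, 0, 0.7, 0, 0, 0, 0, 42, 0, 0.7, 0, 0, 0, 0, 49, 0, 0.7, 0, 0, 0, 0, 56, 0, 0.7, 0, 0, 0, 0, 63, 0, 0.7, 0, 0, 0, 0, 70, 0, 0.7, 0, 0, 0, 0, 77, 0, 0.7, 0, 0, 0, 0, 84, 0, 0.7]
}}

```text
time: 11.68
ee_pos: [0.5253, 0.1288, 0.2571]
tcp_rot: [-117.4, 12.9, 108.1]
wrist_force: [0.4, 0.1, -0.4]
opening: 0.0724
```

Emit:
{"fn": "arm_command", "kwargs": {
  "rows": [0, 0, 0, 0, 7, 0, 0.7, 0, 0, 0, 0, 14, 0, 0.7, 0, 0, 0, 0, 21, 0, 0.7, 0, 0, 0, 0, 28, 0, 0.7, 0, 0, 0, 0, 35, 0, 0.7, 0, 0, 0, 0, 42, 0, 0.7, 0, 0, 0, 0, 49, 0, 0.7, 0, 0, 0, 0, 56, 0, 0.7, 0, 0, 0, 0, 63, 0, 0.7, 0, 0, 0, 0, 70, 0, 0.7, 0, 0, 0, 0, 77, 0, 0.7, 0, 0, 0, 0, 84, 0, 0.7]
}}

```text
time: 12.68
ee_pos: [0.5253, 0.1288, 0.2571]
tcp_rot: [-107.2, -25.0, 31.1]
wrist_force: [-0.5, -0.1, 0.7]
opening: 0.0725
```

Emit:
{"fn": "arm_command", "kwargs": {
  "rows": [0, 0, 0, 0, 7, 0, 0.7, 0, 0, 0, 0, 14, 0, 0.7, 0, 0, 0, 0, 21, 0, 0.7, 0, 0, 0, 0, 28, 0, 0.7, 0, 0, 0, 0, 35, 0, 0.7, 0, 0, 0, 0, 42, 0, 0.7, 0, 0, 0, 0, 49, 0, 0.7, 0, 0, 0, 0, 56, 0, 0.7, 0, 0, 0, 0, 63, 0, 0.7, 0, 0, 0, 0, 70, 0, 0.7, 0, 0, 0, 0, 77, 0, 0.7, 0, 0, 0, 0, 84, 0, 0.7]
}}

```text
time: 13.68
ee_pos: [0.5253, 0.1288, 0.2571]
tcp_rot: [-65.7, -18.1, -60.7]
wrist_force: [0.1, -1.0, 0.9]
opening: 0.0726
```

```bash
python3 st.py
```

```text
13.68 q [ 18.3 -20.3 -22.7  59.7 -11.5 162.2] Ftool [ 1.1 -0.7 -0.2] Mtool [-0.34  0.06  0.32] open 0.0726
axis err deg [-0.05  0.   -0.04] grip pt in tool mm [-0.1 57.4  0.1]
```

Emit:
{"fn": "arm_command", "kwargs": {
  "rows": [0, 0, 0, 0, 6, 0, 0.7, 0, 0, 0, 0, 11, 0, 0.4, 0, 0, 0, 0, 11, 0, 0, 0, 0, 0, 0, 11, 0, -0.5, 0, 0, 0, 0, 11, 0, -1, 0, 0, 0, 0, 11, 0, -1],
  "force": 45
}}

```text
time: 14.18
ee_pos: [0.5254, 0.1289, 0.2574]
tcp_rot: [-62.9, -13.5, -70.5]
wrist_force: [-1.4, 0.7, 3.6]
opening: 0.057
```

```bash
python3 st.py
```

```text
14.18 q [ 18.3 -20.3 -22.7  59.7 -11.5 172.6] Ftool [-0.3 -3.8  0.8] Mtool [-0.5   0.04  0.37] open 0.057
axis err deg [-0.07  0.   -0.05] grip pt in tool mm [-0.1 57.7 -0.2]
```

Emit:
{"fn": "arm_command", "kwargs": {
  "rows": [0, -0.02, 0, 0, -7, 0, -1, 0, -0.03, 0, 0, -14, 0, -1, 0, -0.05, 0, 0, -21, 0, -1, 0, -0.06, 0, 0, -28, 0, -1, 0, -0.08, 0, 0, -35, 0, -1, 0, -0.09, 0, 0, -42, 0, -1, 0, -0.11, 0, 0, -49, 0, -1, 0, -0.12, 0, 0, -56, 0, -1, 0, -0.14, 0, 0, -63, 0, -1, 0, -0.16, 0, 0, -70, 0, -1, 0, -0.17, 0, 0, -77, 0, -1, 0, -0.19, 0, 0, -84, 0, -1]
}}

```text
time: 15.18
ee_pos: [0.5244, 0.129, 0.2589]
tcp_rot: [-102.3, -27.6, 20.1]
wrist_force: [-2.6, 0.1, 2.9]
opening: 0.057
```

```bash
python3 st.py
```

```text
15.18 q [ 18.3 -20.4 -22.6  59.9 -11.5  88.4] Ftool [-0.8 -3.8  0.1] Mtool [0.27 0.08 0.56] open 0.057
axis err deg [-0.05 -0.    0.06] grip pt in tool mm [-0.1 59.5  0.1]
```

Emit:
{"fn": "arm_command", "kwargs": {
  "rows": [0, -0.03, 0, 0, -7, 0, -1, 0, -0.05, 0, 0, -14, 0, -1, 0, -0.07, 0, 0, -21, 0, -1, 0, -0.08, 0, 0, -28, 0, -1, 0, -0.1, 0, 0, -35, 0, -1, 0, -0.11, 0, 0, -42, 0, -1, 0, -0.13, 0, 0, -49, 0, -1, 0, -0.14, 0, 0, -56, 0, -1, 0, -0.16, 0, 0, -63, 0, -1, 0, -0.18, 0, 0, -70, 0, -1, 0, -0.19, 0, 0, -77, 0, -1, 0, -0.21, 0, 0, -84, 0, -1]
}}

```text
time: 16.18
ee_pos: [0.5235, 0.1289, 0.2607]
tcp_rot: [-119.0, 8.1, 99.0]
wrist_force: [-0.9, -0.5, 2.2]
opening: 0.0565
```

```bash
python3 st.py
```

```text
16.18 q [ 18.4 -20.5 -22.5  60.1 -11.5   4.4] Ftool [-0.7 -2.3 -0.2] Mtool [ 0.31  0.02 -0.03] open 0.0565
axis err deg [0.06 0.   0.03] grip pt in tool mm [ 0.3 61.5  0.2]
```

Emit:
{"fn": "arm_command", "kwargs": {
  "rows": [0, -0.02, 0, 0, -7, 0, -1, 0, -0.03, 0, 0, -14, 0, -1, 0, -0.05, 0, 0, -21, 0, -1, 0, -0.06, 0, 0, -28, 0, -1, 0, -0.08, 0, 0, -35, 0, -1, 0, -0.09, 0, 0, -42, 0, -1, 0, -0.11, 0, 0, -49, 0, -1, 0, -0.12, 0, 0, -56, 0, -1, 0, -0.14, 0, 0, -63, 0, -1, 0, -0.16, 0, 0, -70, 0, -1, 0, -0.17, 0, 0, -77, 0, -1, 0, -0.19, 0, 0, -84, 0, -1]
}}

```text
time: 17.18
ee_pos: [0.5225, 0.1292, 0.2623]
tcp_rot: [-84.1, 29.5, -173.4]
wrist_force: [-0.1, 1.5, 2.2]
opening: 0.0568
```

```bash
python3 st.py
```

```text
17.18 q [ 18.4 -20.6 -22.4  60.4 -11.5 -79.5] Ftool [-1.2 -2.  -1.3] Mtool [-0.26  0.06 -0.36] open 0.0568
axis err deg [ 0.08  0.   -0.05] grip pt in tool mm [ 0.2 63.4  0. ]
```

Emit:
{"fn": "arm_command", "kwargs": {
  "rows": [0, -0.03, 0, 0, -7, 0, -1, 0, -0.05, 0, 0, -14, 0, -1, 0, -0.07, 0, 0, -21, 0, -1, 0, -0.08, 0, 0, -28, 0, -1, 0, -0.1, 0, 0, -35, 0, -1, 0, -0.11, 0, 0, -42, 0, -1, 0, -0.13, 0, 0, -49, 0, -1, 0, -0.14, 0, 0, -56, 0, -1, 0, -0.16, 0, 0, -63, 0, -1, 0, -0.18, 0, 0, -70, 0, -1, 0, -0.19, 0, 0, -77, 0, -1, 0, -0.21, 0, 0, -84, 0, -1]
}}

```text
time: 18.18
ee_pos: [0.5214, 0.1293, 0.2639]
tcp_rot: [-60.1, -2.1, -91.5]
wrist_force: [-0.9, 0.8, 0.2]
opening: 0.057
```

```bash
python3 st.py
```

```text
18.18 q [  18.5  -20.8  -22.3   60.6  -11.6 -163.5] Ftool [-0.8 -0.7 -0.7] Mtool [-0.55  0.03  0.26] open 0.057
axis err deg [-0.01 -0.   -0.08] grip pt in tool mm [ 0.1 65.3  0.1]
```

Emit:
{"fn": "arm_command", "kwargs": {
  "rows": [0, -0.1, 0, 0, 0, 0, -1, 0, -0.2, 0, 0, 0, 0, -1, 0, -0.3, 0, 0, 0, 0, -1, 0, -0.3, 0, 0, 0, 0, -1]
}}

```text
time: 18.52
ee_pos: [0.5198, 0.1293, 0.2667]
tcp_rot: [-60.0, -1.8, -92.0]
wrist_force: [0.2, 1.0, -0.5]
opening: 0.0572
```

```bash
python3 st.py
```

```text
18.52 q [  18.5  -20.9  -22.1   61.   -11.6 -162.9] Ftool [-1.   0.5 -0.1] Mtool [-0.52  0.03  0.2 ] open 0.0572
axis err deg [-0.01  0.   -0.06] grip pt in tool mm [-0.1 68.5  0.1]
```

Emit:
{"fn": "arm_command", "kwargs": {
  "rows": [0, -0.7, 0, 0, 0, 0, -1, 0, -1.4, 0, 0, 0, 0, -1, 0, -2.1, 0, 0, 0, 0, -1, 0, -2.8, 0, 0, 0, 0, -1, 0, -3.6, 0, 0, 0, 0, -1, 0, -4.4, 0, 0, 0, 0, -1, 0, -5.2, 0, 0, 0, 0, -1, 0, -6, 0, 0, 0, 0, -1, 0, -6, 0, 0, 0, 0, -1]
}}

```text
time: 19.27
ee_pos: [0.4897, 0.1322, 0.3207]
tcp_rot: [-59.9, -1.9, -91.8]
wrist_force: [0.1, 0.1, -1.4]
opening: 0.0565
```

```bash
python3 st.py
python3 - <<'E'
from h import *
from workcell import imaging
for n in("scene","top"):
    c=imaging.camera(n);pickle.dump(c,open(n+"3.pkl","wb")); cv2.imwrite(f"pics/{n}3.png",c["pixels"])
E
```

```text
19.27 q [  20.3  -24.   -18.2   68.1  -12.4 -161.4] Ftool [-0.1  1.3 -0.6] Mtool [-0.52  0.01  0.05] open 0.0565
axis err deg [-0.16 -0.   -0.11] grip pt in tool mm [ 1.000e-01  1.305e+02 -1.200e+00]
```

View pics/scene3.png

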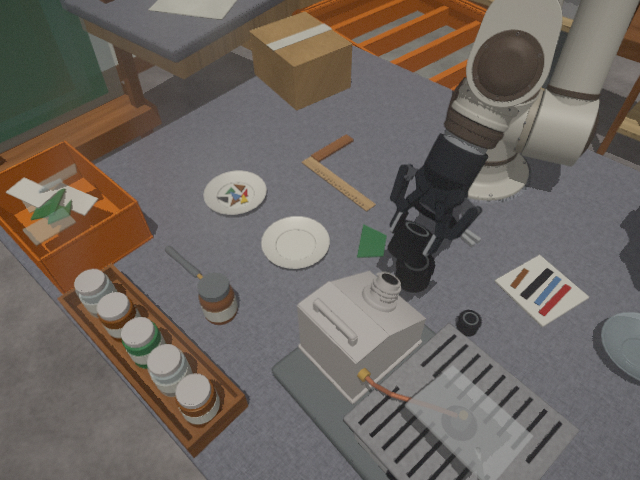

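View pics/top3.png

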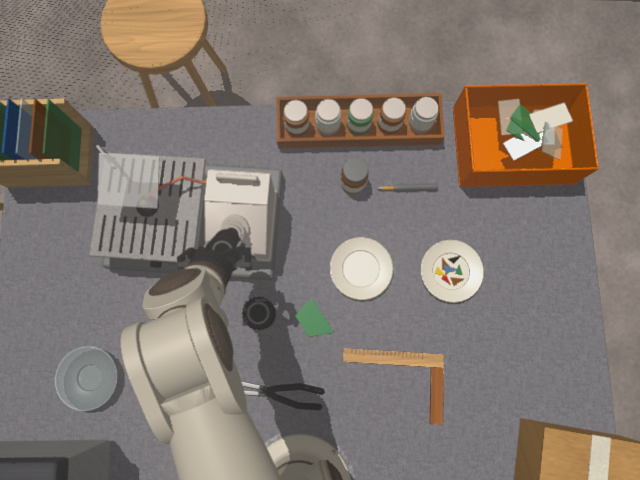

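Run:
```python
from h import *
o,p,R=cur()
y=R.apply([0,1,0]); d=np.array([0,0,-1.])
v=np.cross(y,d); v=v/np.linalg.norm(v)*np.arccos(y@d)
U=Ro.from_rotvec(v)
for extra in(0,60,90):
    Rt=Ro.from_rotvec(np.radians(extra)*d)*U*R
    print(extra,delta(p,R,np.array([.508,-.1595,.27]),Rt),Rt.as_euler("xyz",degrees=True))
```

```text
0 (array([28.91,  6.44, -0.55]), array([-29.99,   0.  ,   1.99])) [-90.           0.         -91.33517385]
60 (array([28.91,  6.44, -0.55]), array([-28.21,  58.57, -13.88])) [ -90.            0.         -151.33517385]
90 (array([28.91,  6.44, -0.55]), array([-25.06,  87.74, -21.94])) [-90.           0.         178.66482615]
```

Emit:
{"fn": "arm_command", "kwargs": {
  "rows": [2.4, 0.5, 0, -2.4, 4.9, -1.2, -1, 4.8, 1.1, -0.1, -4.7, 9.8, -2.3, -1, 7.2, 1.6, -0.1, -7.1, 14.6, -3.5, -1, 9.6, 2.1, -0.2, -9.4, 19.5, -4.6, -1, 12, 2.7, -0.2, -11.8, 24.4, -5.8, -1, 14.5, 3.2, -0.3, -14.1, 29.3, -6.9, -1, 16.9, 3.8, -0.3, -16.5, 34.2, -8.1, -1, 19.3, 4.3, -0.4, -18.8, 39.1, -9.3, -1, 21.7, 4.8, -0.4, -21.2, 44, -10.4, -1, 24.1, 5.4, -0.5, -23.5, 48.8, -11.6, -1, 26.5, 5.9, -0.5, -25.9, 53.7, -12.7, -1, 28.9, 6.4, -0.5, -28.2, 58.6, -13.9, -1]
}}

```text
time: 20.37
ee_pos: [0.5082, -0.1608, 0.2695]
tcp_rot: [-90.1, -0.1, -151.6]
wrist_force: [1.0, 0.1, -0.9]
opening: 0.0566
```

```bash
cat > st2.py <<'E'
from h import *
o,p,R=cur()
print(round(o["time"],2),p,o["tcp_rot"],o["q"].round(1),o["wrist_force"].round(1),o["opening"])
y=R.apply([0,1,0]); d=np.array([0,0,-1.])
v=np.cross(y,d); v=v/np.linalg.norm(v)*np.arccos(y@d)
print(delta(p,R,np.array([.508,-.1595,.12]),Ro.from_rotvec(v)*R))
E
python3 st2.py
```

```text
20.37 [ 0.50819869 -0.16080621  0.2694504 ] [-9.01350100e+01 -1.12965853e-01 -1.51630953e+02] [ -17.6    2.2    3.3   91.3    0.  -135.9] [ 1.   0.1 -0.9] 0.056580022521650855
(array([-0.07, 14.95, -0.09]), array([ 0.14, -0.  ,  0.11]))
```

Upright over the plate. Lower to about 26 mm above the plate's bottom and check with pictures.

Emit:
{"fn": "arm_command", "kwargs": {
  "rows": [0, 2, 0, 0, 0, 0, -1, 0, 4, 0, 0, 0, 0, -1, 0, 6, 0, 0, 0, 0, -1, 0, 8, 0, 0, 0, 0, -1, 0, 10, 0, 0, 0, 0, -1, 0, 12, 0, 0, 0, 0, -1, 0, 13.5, 0, 0, 0, 0, -1, 0, 15, 0, 0, 0, 0, -1, 0, 15, 0, 0, 0, 0, -1]
}}

```text
time: 21.12
ee_pos: [0.5066, -0.1592, 0.1165]
tcp_rot: [-90.2, -0.3, -151.4]
wrist_force: [-1.3, 0.2, -1.4]
opening: 0.0567
```

```bash
python3 st2.py
python3 - <<'E'
from h import *
from workcell import imaging
for n in("scene","top"):
    c=imaging.camera(n);W=world(c)
    (u,v)=proj(c,[.508,-.16,.03])[0].astype(int)
    im=c["pixels"][v-60:v+60,u-80:u+80]; cv2.imwrite(f"pics/{n}4.png",cv2.resize(im,None,fx=4,fy=4,interpolation=cv2.INTER_CUBIC))
    print(n,u,v)
    P=W[v-40:v+40,u-50:u+50].reshape(-1,3);g=c["pixels"][v-40:v+40,u-50:u+50].reshape(-1,3).max(1)
    m=(g<110)&(P[:,2]>.015)&(P[:,2]<.055)&(np.hypot(P[:,0]-.508,P[:,1]+.16)<.035)
    Q=P[m]
    if len(Q)>30:
        print(m.sum(),Q.min(0),Q.max(0),np.percentile(Q[:,2],[1,5]))
E
```

```text
21.12 [ 0.50661203 -0.15917345  0.11649717] [ -90.21489886   -0.25555272 -151.38864628] [ -17.4    3.3  -12.5   74.6   -0.  -136. ] [-1.3  0.2 -1.4] 0.056660772018420236
(array([-0.1 , -0.35,  0.09]), array([0.21, 0.  , 0.26]))
scene 295 238
148 [ 0.4862478  -0.17312584  0.02420851] [ 0.53581385 -0.13026868  0.05477515] [0.02605494 0.02747037]
top 361 265
```

View pics/scene4.png

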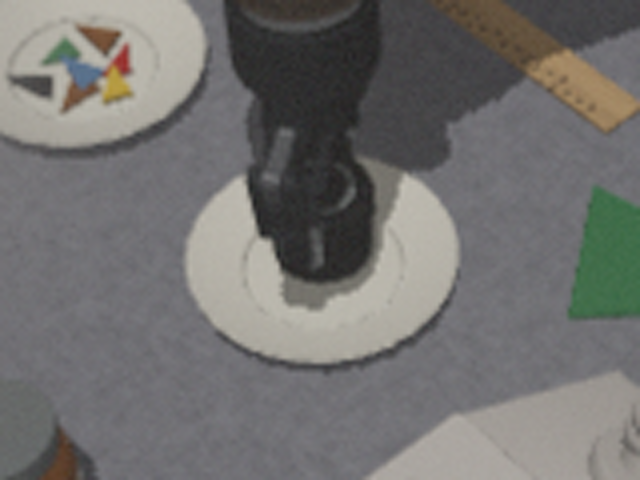

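View pics/top4.png

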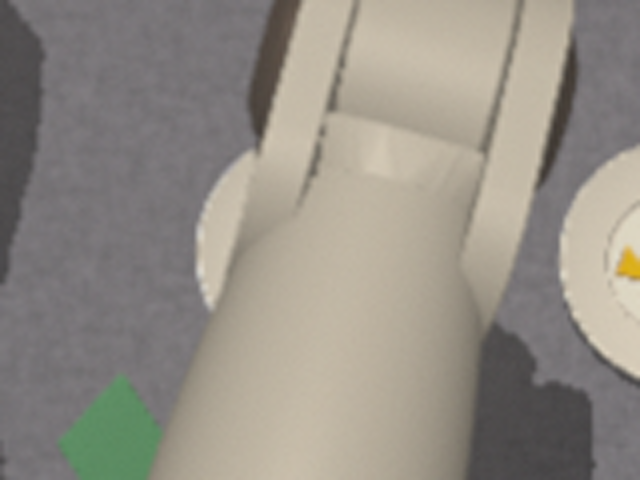

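Emit:
{"fn": "arm_command", "kwargs": {
  "rows": [0, 0.5, 0, 0.2, 0, 0.2, -1, 0, 1, 0, 0.2, 0, 0.2, -1, 0, 1.4, 0, 0.2, 0, 0.2, -1, 0, 1.7, 0, 0.2, 0, 0.2, -1, 0, 1.7, 0, 0.2, 0, 0.2, -1]
}}

```text
time: 21.63
ee_pos: [0.5078, -0.1595, 0.1027]
tcp_rot: [-89.8, 0.1, -151.4]
wrist_force: [-1.2, -0.1, -0.7]
opening: 0.0567
```

```bash
python3 st2.py
```

```text
21.63 [ 0.50782841 -0.15945311  0.10269996] [-8.98259016e+01  1.30393206e-01 -1.51379614e+02] [ -17.4    3.4  -13.9   72.5   -0.  -136. ] [-1.2 -0.1 -0.7] 0.056725927082751794
(array([-0.02, -1.73,  0.02]), array([-0.17,  0.  , -0.13]))
```

Emit:
{"fn": "arm_command", "kwargs": {
  "rows": [0, 0.2, 0, 0, 0, 0, -1, 0, 0.4, 0, 0, 0, 0, -1, 0, 0.6, 0, 0, 0, 0, -1, 0, 0.7, 0, 0, 0, 0, -1, 0, 0.75, 0, 0, 0, 0, -1]
}}

```text
time: 22.05
ee_pos: [0.508, -0.1595, 0.0956]
tcp_rot: [-89.8, 0.2, -151.4]
wrist_force: [0.1, -0.3, 0.6]
opening: 0.057
```

Emit:
{"fn": "arm_command", "kwargs": {
  "rows": [0, 0.05, 0, 0, 0, 0, -1, 0, 0.1, 0, 0, 0, 0, -1]
}}

```text
time: 22.22
ee_pos: [0.5082, -0.1598, 0.0953]
tcp_rot: [-89.7, 0.2, -151.4]
wrist_force: [-2.4, -1.2, 7.6]
opening: 0.0569
```

```bash
python3 st2.py
```

```text
22.22 [ 0.50822109 -0.15978287  0.09534155] [ -89.74977078    0.16365927 -151.3867828 ] [-1.74e+01  3.60e+00 -1.45e+01  7.16e+01 -1.00e-01 -1.36e+02] [-2.4 -1.2  7.6] 0.05685895491772419
(array([-0.  , -2.47, -0.02]), array([-0.25,  0.  , -0.16]))
```

Emit:
{"fn": "arm_command", "kwargs": {
  "rows": [0, -0.05, 0, 0, 0, 0, 0.35, 0, -0.05, 0, 0, 0, 0, 0.5, 0, -0.05, 0, 0, 0, 0, 0.6, 0, -0.05, 0, 0, 0, 0, 0.7, 0, -0.05, 0, 0, 0, 0, 0.7]
}}

```text
time: 22.63
ee_pos: [0.5081, -0.1595, 0.0953]
tcp_rot: [-89.8, 0.2, -151.4]
wrist_force: [0.8, 0.3, -0.1]
opening: 0.0727
```

```bash
python3 st2.py
```

```text
22.63 [ 0.50811772 -0.15953227  0.09526187] [ -89.79903232    0.16126791 -151.38150019] [ -17.4    3.6  -14.5   71.6   -0.  -136. ] [ 0.8  0.3 -0.1] 0.07274321188962143
(array([ 0.  , -2.47,  0.  ]), array([-0.2 ,  0.  , -0.16]))
```

Emit:
{"fn": "arm_command", "kwargs": {
  "rows": [0, -1, 0, 0, 0, 0, 0.7, 0, -3, 0, 0, 0, 0, 0.7, 0, -6, 0, 0, 0, 0, 0.7, 0, -9, 0, 0, 0, 0, 0.7, 0, -12, 0, 0, 0, 0, 0.7, 0, -15, 0, 0, 0, 0, 0.7, 0, -17, 0, 0, 0, 0, 0.7, 0, -19, 0, 0, 0, 0, 0.7, 0, -20, 0, 0, 0, 0, 0.7, 0, -20, 0, 0, 0, 0, 0.7]
}}

```text
time: 23.47
ee_pos: [0.5078, -0.1593, 0.2981]
tcp_rot: [-89.6, 0.3, -151.4]
wrist_force: [0.3, -0.6, -0.5]
opening: 0.0724
```

```bash
python3 st2.py
python3 - <<'E'
from h import *
from workcell import imaging
for n in("scene",):
    c=imaging.camera(n);W=world(c); cv2.imwrite("pics/scene5.png",c["pixels"])
    (u,v)=proj(c,[.508,-.16,.03])[0].astype(int)
    im=c["pixels"][v-60:v+60,u-80:u+80]; cv2.imwrite(f"pics/{n}5c.png",cv2.resize(im,None,fx=4,fy=4,interpolation=cv2.INTER_CUBIC))
    P=W.reshape(-1,3);g=c["pixels"].reshape(-1,3).max(1)
    m=(g<110)&(P[:,2]>.046)&(P[:,2]<.07)&(np.hypot(P[:,0]-.508,P[:,1]+.16)<.045)
    Q=P[m];print(m.sum(),Q.min(0),Q.max(0),Q.mean(0))
E
```

```text
23.47 [ 0.50775015 -0.15932957  0.2980947 ] [ -89.63425757    0.31895526 -151.38004984] [ -17.4    2.     6.3   93.8   -0.  -136. ] [ 0.3 -0.6 -0.5] 0.07244839766396341
(array([ 0.09, 17.81, -0.09]), array([-0.37, -0.  , -0.32]))
454 [ 0.481234   -0.18908047  0.04600403] [ 0.53954737 -0.1288782   0.05739594] [ 0.51241132 -0.15701396  0.05274909]
```

View pics/scene5c.png

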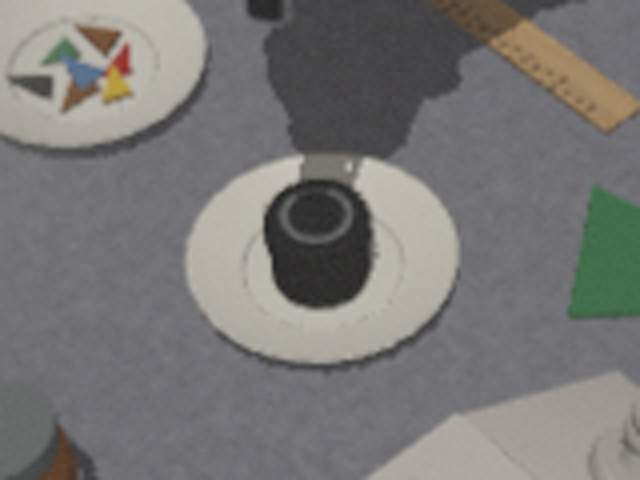

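View pics/scene5.png

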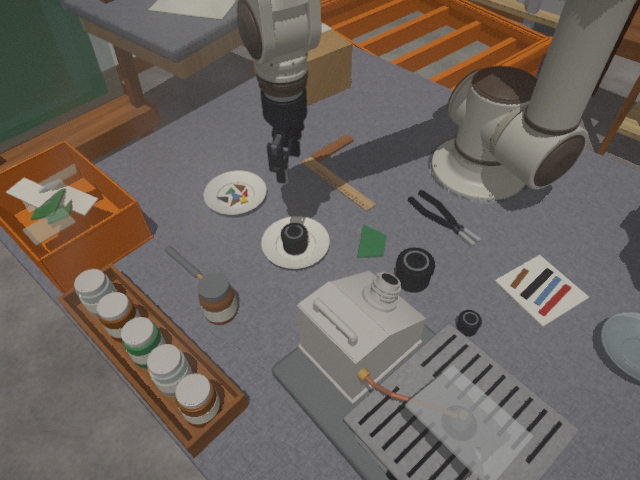

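The cap stands upright inside the flat circle of the empty plate (scene pixels 295, 238). The offcut, jar and scrap plate have not moved, and the gripper is clear.

```bash
python3 -c "
from workcell import bot
print(bot.job_done())"
```

```text
the job is handed in; nothing more can be done
None
```

The filler cap is off the tank and standing right way up on the flat bottom of the empty white plate. I handed the job in at about 23.5 s of the 72 s allowed.

- **Unscrewing:** I turned it anticlockwise about 658° in two grips, following the thread's 8 mm a turn. After each step the wrist force read at most about 7 N. I then lifted it straight along the neck with practically no resistance.
- **Placing:** I carried it over, turned it upright and set it down. Contact showed about 8 N before I let go and raised the gripper about 200 mm.
- **Last checks:** The final picture shows the cap upright inside the plate's inner circle, with its top about 53 mm up as expected. The neck is open, and the offcut, jar and plate of offcuts look unmoved. I judged those last items by eye, without measuring.
- **Disagreements:** My two camera estimates of the plate centre differed by about 2 mm, well inside the margin of about 16 mm around the cap. The measured climb while turning ran about 0.6 to 0.8 mm behind the ideal over the first grip, within the stated play.

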